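# Drip tray under the draining rack

### The arm

A 6-joint arm with a two-finger parallel gripper is mounted at the origin on the work surface. World frame = base frame: x ahead of the robot, y to its left, z up, the work surface at z = 0. Lengths are in m, angles in rad, forces in N, time in s.
With the tool pointing down it reaches from about 0.3 to 0.875 m from the base axis. Payload 6.4 kg.
Tool frame: the origin (TCP) lies between the finger pads; the fingertips stand tip_extent ahead of it and the grasp point (between the pads) lies 5 mm behind it (tip_extent is the distance from the TCP to the fingertips, in m); z points along the fingers, y is the direction in which the jaws open and shut (so a half turn about z gives the same grasp; the last joint's range is limited). The gripper opens to 85 mm and grips with 20 to 120 N. Pads are 22 mm wide; open, the fingers measure 114 mm over their backs; the gripper's body (76 mm by 85 mm) begins 54 mm behind the grasp point. The pads swing forward as they close: fully open they stand 13 mm farther back than shut.
Start: joints at [1.027, 0.181, 1.607, -0, 1.354, -0.206], TCP at [0.191, 0.543, 0.245] pointing down, gripper open.
Joint ranges: [-2.99, 2.99], [-0.89, 2.07], [0.3, 2.58], [-1.14, 4.28], [0, 2.63], [-3.12, 3.12]. Speed limits (rad/s): [2.57, 2.57, 3.01, 3.14, 3.14, 3.14].

### API

Orientations are given as a unit quaternion [w, x, y, z].
In Python, from bench import * gives the robot as it stands.
- The arm moves only by the shell command python3 -m jog 'ROWS'. ROWS is JSON, a list of rows, each a list of 3 entries, a list of its own where there are three numbers: the shift along the tool's x, y, z in mm, then the turn, a rotation vector about the tool's x, y, z in rad, then the opening, from 0 (shut) to 1 (fully open). A call has 1 to 20 rows; each row is the pose to reach, as a shift and turn from the pose measured when the call began, along the tool's axes at that moment; what a row does not reach only later rows make up. A row lasts 1/12 s, in which the tool goes at most 41.7 mm and 7.16 degrees, less where a joint would pass 70% of its speed; a pose out of reach is approached as far as the arm can. A call with a gripper value outside its range is refused whole. The fingers move at their own pace and stop on an object; the grip force is fixed at half the most. Time passes only in rows, so rows that repeat a pose let the fingers close. It gives the time, the measured TCP pose, the force and the opening at its end, in the units of the state.
- get_obs(): the state, without advancing time (a new reading comes with each control period).
- camera(name): name is "scene" or "top" or "wrist"; returns (picture, depth): 420x560x3 uint8, red, green, blue; 420x560 float32, m along the optical axis (not along the pixel's ray), 0 where there is no reading.
- get_calibration(name): a dict with "fx", "fy", "cx", "cy" (pixels), "world_from_camera" (4x4, takes a point from camera to world coordinates). Camera axes: x right, y down, z forward; pixel columns grow to the right and rows downward; lengths in m; the calibration is good to about 2 mm. A picture is of the moment at which its call begins: read the wrist's pose just before it. get_calibration takes no time and is no camera call; for the wrist camera it gives the pose at the moment of the call.
- hand_in(): hands the job in, once; it reports no verdict.
The state is a dict: "time_s": time; "q": joint angles; "dq": joint speeds; "joint_efforts": joint torques, N m; "eef_pos": TCP position; "eef_rot": TCP orientation; "wrist_force": force on the tool from outside, world axes, zero at the start; "torque": the same for the moment, N m; "opening": opening from 0.0 (shut) to 1.0 (fully open).
Only numpy, scipy, OpenCV 4.12 (cv2) and the standard library are available. Lean on these libraries where they do the work, as an engineer would, in place of code of your own. Each camera call takes 0.05 s, during which the arm holds its last target.

### The job

Slide the loose drip tray in under the low draining rack through its open end, flat on the counter, until it is fully home against the stop at the back. Do not upset the glasses draining on top of the rack, nor knock over the two bottles standing near it.

Things in the scene. Friction and masses are not known exactly. Their poses are not given: they have to be found in the camera images.
- tray_mid (a point): Centre of the loose drip tray, half-way up (11 mm over the counter). Shallow open grey plastic tray, 176 mm long (its x) x 120 mm wide (y) x 22 mm high, about 0.3 kg. Floor 4 mm thick; end walls (outer faces at x = -88 and +88 mm) 10 mm thick, side walls 5 mm, all 22 mm high; an end wall can be pinched from above, one finger inside. Symmetric: either end may lead.
- rack: Low draining rack of flat steel slats, fixed. Origin: centre of its footprint, at counter height. 180 mm long (x), 152 mm wide (y), top at 35 mm. Below the slats is a tunnel 132 mm wide (6 mm spare each side of the tray) and 29 mm high (7 mm over the tray), walled at both sides over its whole length and at the +x end, open only at the -x end.
- rack_mouth (a point): Middle of the rack's open end at counter height: 90 mm from the rack's origin on its -x side, same axes. The tray goes in here along +x, its long side along x.
- rack_stop (a point): Middle of the inner face of the stop that closes the tunnel, at counter height: 82 mm from the rack's origin on its +x side. Fully home, the tray's leading end touches it; the tray's centre is then 6 mm to the -x side of the rack's origin and its outer end still shows 4 mm outside the mouth, so it can be pushed home from outside.
- glass_a_mid (a point): Centre of a drinking glass (62 mm across at its rim, 95 mm tall) loose and upside down on the far half of the rack, about 45 mm from the rack's centre towards the stop, on its -y side; z axis up.
- glass_b_mid (a point): The same glass on the rack's +y side. Nothing stands on the 95 mm of the rack next to the mouth.
- squeeze: Upright loose white squeeze bottle, 64 mm across, 170 mm tall; origin under its base. Bystander.
- soap: Upright loose orange bottle, 60 mm across, 150 mm tall; origin under its base. Bystander.
Things that resemble listed ones, but are neither listed nor needed, are in the scene too. Leave any orange look-alike of the part that bears glass_a_mid alone.

How it is judged:
At the end, for the whole second after the job is handed in: The tray lies flat on the counter under the rack, pushed in until its leading end is within 7 mm of the stop (centre no more than 7 mm short of its home place), long side along the rack, at rest; both glasses still stand on the rack (x of tray_mid in the frame of rack between -0.013 and 0.002 m and y of tray_mid in the frame of rack between -0.01 and 0.01 m and angle between the x axis of tray_mid and the x axis of rack, either way round below 0.12 rad and angle between tray_mid's own z axis and vertical below 0.05 rad and height (world z) of tray_mid below 0.016 m and linear speed of tray below 0.01 m/s and angle between each of glass_a_mid, glass_b_mid's own z axis and vertical below 0.1 rad and z of each of glass_a_mid, glass_b_mid in the frame of rack above 0.075 m); the robot touches nothing.
It fails at once if a glass on the rack is tipped (over 0.4 rad) or shoved more than 30 mm (angle between any of glass_a_mid, glass_b_mid's own z axis and vertical above 0.4 rad or distance of any of glass_a_mid, glass_b_mid from where it was at the start of the episode above 0.03 m).
It fails at once if one of the two bottles is knocked over (angle between any of squeeze, soap's own z axis and vertical above 0.5 rad).
It also fails if it takes over 72 s, if anything falls off the work surface, if the arm or the gripper's body presses on something with over 40 N, if the wrist force passes 120 N, or if a joint passes its speed limit or range.

## Working session

There is one attempt and no reset: what is moved stays moved. The work goes in short steps, Python scripts to look and compute and a shell command to move; the robot and the scene stay as the last step left them, time stands still between calls to the robot, and variables do not carry over. Pictures are saved under pics/ and viewed, and the job is handed in when it is done.

```bash
ls; mkdir -p pics; python3 - <<'E'
from bench import *
import cv2,numpy as np
o=get_obs(); print({k:np.round(v,3).tolist() for k,v in o.items()})
for n in ["scene","top"]:
    p,d=camera(n); cv2.imwrite(f"pics/{n}0.png",p[:,:,::-1]); np.save(f"pics/{n}0.npy",d)
    c=get_calibration(n); print(n,c)
E
```

```text
pics
{'time_s': 0.0, 'q': [1.027, 0.182, 1.608, -0.0, 1.354, -0.206], 'dq': [-0.0, 0.002, -0.002, -0.001, 0.0, 0.001], 'joint_efforts': [-0.001, -44.486, -35.134, -0.0, 0.009, -0.0], 'eef_pos': [0.19, 0.542, 0.244], 'eef_rot': [-0.0, 0.168, 0.986, -0.001], 'wrist_force': [-0.551, 0.586, -0.708], 'torque': [0.017, 0.043, 0.087], 'opening': 0.999}
scene {'fx': 390.7800148564448, 'fy': 390.7800148564448, 'cx': 281.53582913907167, 'cy': 211.06156173128267, 'world_from_camera': array([[-0.53219698,  0.67380036, -0.51260067,  1.00653493],
       [ 0.84648937,  0.43415281, -0.30816731,  0.4330475 ],
       [ 0.01490378, -0.59791673, -0.80141966,  0.90809494],
       [ 0.        ,  0.        ,  0.        ,  1.        ]])}
top {'fx': 403.18609071975425, 'fy': 403.18609071975425, 'cx': 277.6316832903324, 'cy': 210.55714025518841, 'world_from_camera': array([[ 0.02534233, -0.99093052,  0.13196389,  0.37573375],
       [-0.99949871, -0.02261026,  0.02216087,  0.07439473],
       [-0.01897614, -0.13245934, -0.99100678,  0.99719556],
       [ 0.        ,  0.        ,  0.        ,  1.        ]])}
```

View pics/scene0.png

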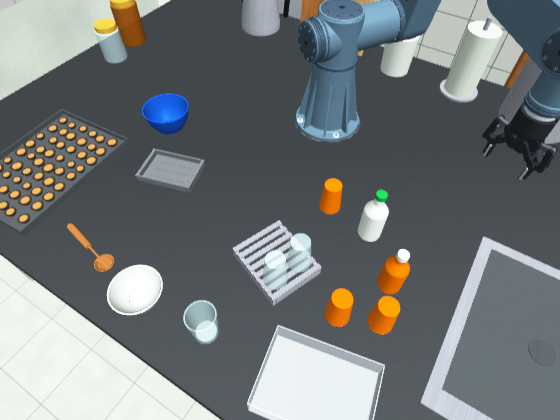

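View pics/top0.png

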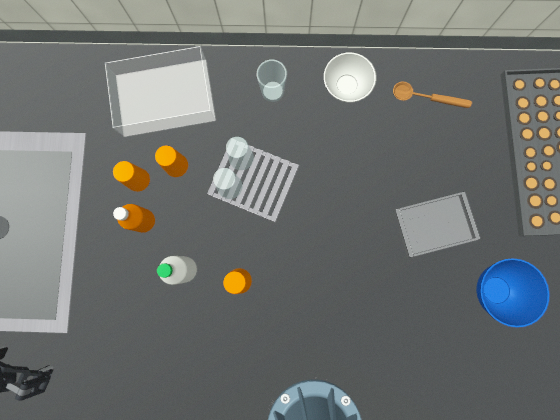

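The top view shows the grey tray at about (437,224). The rack is at (253,182), with glasses at (237,148) and (224,179), so the mouth should be its right side, facing the tray. Lookalikes for the tray are the large white bin (160,93) and the baking sheet (535,150). For the glasses there are the extra clear glass (271,80) and three orange cups (130,175), (171,160) and (237,281). I'll check this in crops.

```bash
cat > h.py <<'E'
import numpy as np,cv2
def ray(c,u,v,z):
    T=c["world_from_camera"]; d=T[:3,:3]@np.array([(u-c["cx"])/c["fx"],(v-c["cy"])/c["fy"],1]); o=T[:3,3]
    return o+d*(z-o[2])/d[2]
def cloud(c,d):
    T=c["world_from_camera"]; v,u=np.indices(d.shape)
    P=np.stack([(u-c["cx"])/c["fx"]*d,(v-c["cy"])/c["fy"]*d,d],-1)
    return P@T[:3,:3].T+T[:3,3]
E
python3 - <<'E'
from bench import *
from h import *
p=cv2.imread("pics/top0.png")
a=cv2.resize(p[125:235,195:310],None,fx=4,fy=4,interpolation=cv2.INTER_CUBIC)
b=cv2.resize(p[180:270,385:490],None,fx=3,fy=3,interpolation=cv2.INTER_CUBIC)
im=np.zeros((440,780,3),np.uint8); im[:440,:460]=a; im[:270,465:780]=b
cv2.imwrite("pics/crop.png",im)
c=get_calibration("top"); W=cloud(c,np.load("pics/top0.npy"))
z=W[...,2]
v,u=np.indices(z.shape)
for n,(u0,u1,v0,v1,zl,zh) in dict(tray=(385,490,180,270,.013,.03),rack=(200,310,135,230,.022,.045)).items():
    m=(u>=u0)&(u<u1)&(v>=v0)&(v<v1)&(z>zl)&(z<zh)
    P=W[m]; r=cv2.minAreaRect(P[:,:2].astype(np.float32)*1000); print(n,m.sum(),r,np.round(cv2.boxPoints(r)),np.percentile(P[:,2],[5,50,95]))
m=(u>=385)&(u<490)&(v>=180)&(v<270); print(np.percentile(z[m],[1,10,50,90,99]))
E
```

```text
tray 802 ((482.7249450683594, -289.7225646972656), (119.9835433959961, 178.06263732910156), 15.93380069732666) [[ 401. -221.]
 [ 449. -392.]
 [ 565. -359.]
 [ 516. -188.]] [0.01541934 0.02042908 0.02383446]
rack 2352 ((580.6068115234375, 159.35256958007812), (180.42713928222656, 152.15992736816406), 68.90301513671875) [[477. 103.]
 [619.  48.]
 [684. 216.]
 [542. 271.]] [0.02777303 0.03366419 0.03702673]
[-0.00494527 -0.00282884  0.00040563  0.00813904  0.02370946]
```

View pics/crop.png

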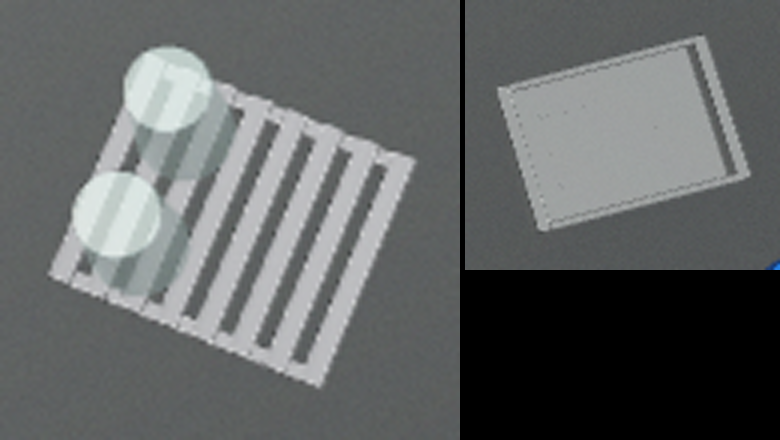

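The crops confirm the identification. The tray has thick end walls and fits as 120×178 mm. The rack fits as 152×180 mm, with the glasses at the left end and the mouth on the right edge. Next I'll work out the tool moves.

```bash
cat >> h.py <<'E'
from scipy.spatial.transform import Rotation as R
def mv(o,xyz,ydir=None):
    """shift (mm, tool axes) and turn for target; ydir = wanted world angle of tool y (deg, mod 180), tool down"""
    q=o["eef_rot"]; r=R.from_quat([q[1],q[2],q[3],q[0]]); M=r.as_matrix()
    print("tool axes x,y,z:",np.round(M.T,3).tolist(), "yaw y",np.degrees(np.arctan2(M[1,1],M[0,1])))
    print("shift",np.round(M.T@(np.array(xyz)-o["eef_pos"])*1000,1))
    if ydir is not None:
        for k in (0,180):
            a=np.radians(ydir+k); y=np.array([np.cos(a),np.sin(a),0]); z=np.array([0,0,-1.]); x=np.cross(y,z)
            t=R.from_matrix(np.stack([x,y,z],1)); print("turn",k,np.round((r.inv()*t).as_rotvec(),3))
E
python3 - <<'E'
import bench
print([n for n in dir(bench) if n[0]!='_'], getattr(bench,'tip_extent',None))
from bench import *
from h import *
o=get_obs()
d=np.array([-np.sin(np.radians(15.93)),np.cos(np.radians(15.93))])
e=np.array([.4827,-.2897])-d*.083
print(e); mv(o,[e[0],e[1],.245],105.93)
E
```

```text
['MotionError', 'camera', 'get_calibration', 'get_obs', 'hand_in', 'tip_extent'] 0.014
[ 0.50548041 -0.36951261]
tool axes x,y,z: [[-0.943, 0.331, 0.0], [0.331, 0.943, -0.002], [-0.001, -0.001, -1.0]] yaw y 70.64325542827419
shift [-5.995e+02 -7.556e+02  5.000e-01]
turn 0 [-0.001 -0.001 -0.616]
turn 180 [-1.000e-03  2.000e-03  2.526e+00]
```

```bash
python3 -m jog '[[[-300,-378,-30],[0,0,-0.3],1],[[-300,-378,-30],[0,0,-0.3],1],[[-300,-378,-30],[0,0,-0.3],1],[[-300,-378,-30],[0,0,-0.3],1],[[-300,-378,-30],[0,0,-0.3],1],[[-300,-378,-30],[0,0,-0.3],1],[[-300,-378,-30],[0,0,-0.3],1],[[-300,-378,-30],[0,0,-0.3],1],[[-300,-378,-30],[0,0,-0.3],1],[[-300,-378,-30],[0,0,-0.3],1],[[-300,-378,-30],[0,0,-0.3],1],[[-300,-378,-30],[0,0,-0.3],1],[[-300,-378,-30],[0,0,-0.3],1]]'
python3 - <<'E'
from bench import *
from h import *
o=get_obs();print(np.round(o["q"],2)); mv(o,[.5055,-.3695,.15],105.93)
E
```

```text
time_s: 1.18
eef_pos: [0.3495, 0.0818, 0.2753]
eef_rot: [0.0, 0.022, 1.0, -0.002]
wrist_force: [-0.2, -0.2, 0.4]
opening: 1.0
[-0.1  -0.38  2.06 -0.    1.46 -1.63]
tool axes x,y,z: [[-0.999, 0.044, -0.001], [0.044, 0.999, -0.003], [0.0, -0.003, -1.0]] yaw y 87.47329104006211
shift [-175.7 -443.6  126.9]
turn 0 [-0.003  0.    -0.322]
turn 180 [0.    0.005 2.819]
```

```bash
python3 -m jog '[[[-176,-444,60],[0,0,-0.322],1],[[-176,-444,60],[0,0,-0.322],1],[[-176,-444,60],[0,0,-0.322],1],[[-176,-444,60],[0,0,-0.322],1],[[-176,-444,60],[0,0,-0.322],1],[[-176,-444,60],[0,0,-0.322],1],[[-176,-444,60],[0,0,-0.322],1],[[-176,-444,60],[0,0,-0.322],1],[[-176,-444,100],[0,0,-0.322],1],[[-176,-444,127],[0,0,-0.322],1],[[-176,-444,127],[0,0,-0.322],1],[[-176,-444,127],[0,0,-0.322],1],[[-176,-444,127],[0,0,-0.322],1],[[-176,-444,127],[0,0,-0.322],1],[[-176,-444,127],[0,0,-0.322],1]]'
python3 - <<'E'
from bench import *
from h import *
o=get_obs();print(np.round(o["q"],2)); mv(o,[.5055,-.3695,.02],105.93)
c=get_calibration("wrist")
p,d=camera("wrist"); cv2.imwrite("pics/w1.png",p[:,:,::-1])
W=cloud(c,d); z=W[...,2]; m=(z>.015)&(z<.03)&(W[...,0]>.35)&(W[...,0]<.6)&(W[...,1]<-.15)&(W[...,1]>-.42)
r=cv2.minAreaRect(W[m][:,:2].astype(np.float32)*1000);print(r,m.sum())
E
```

```text
time_s: 2.43
eef_pos: [0.5053, -0.3694, 0.1475]
eef_rot: [-0.001, -0.138, 0.99, 0.0]
wrist_force: [-0.8, 0.5, 0.7]
opening: 1.0
[-0.82  0.39  1.55 -0.    1.2  -2.67]
tool axes x,y,z: [[-0.962, -0.273, 0.002], [-0.273, 0.962, 0.001], [-0.002, 0.0, -1.0]] yaw y 105.85663599539859
shift [ -0.5  -0.2 127.5]
turn 0 [ 0.001 -0.002 -0.001]
turn 180 [-3.00e-03 -1.00e-03  3.14e+00]
((438.1011657714844, -306.2066650390625), (218.74537658691406, 185.99281311035156), 15.978707313537598) 6963
```

View pics/w1.png

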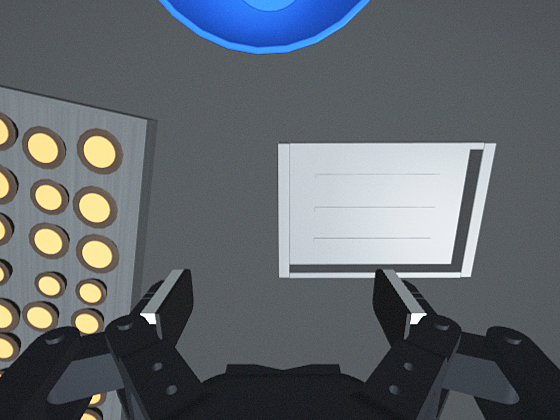

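The tray's near end wall (cols 278–290, rows 143–277) lies midway between the fingers, and the baking sheet is to the left at col ~145. I'll check the wall position from the wrist camera and narrow the jaws.

```bash
python3 - <<'E'
from bench import *
from h import *
o=get_obs();c=get_calibration("wrist")
M=R.from_quat(np.roll(o["eef_rot"],-1)).as_matrix()
for u,v in [(284,143),(284,277),(278,277),(290,277),(145,277),(283,148),(495,143),(471,277)]:
    w=ray(c,u,v,.022); print(u,v,np.round(w,4),"tool mm",np.round(M.T@(w-o["eef_pos"])*1000,1))
E
```

```text
284 143 [ 0.4491 -0.3834  0.022 ] tool mm [ 58.2   1.6 126.9]
284 277 [ 0.5647 -0.3503  0.022 ] tool mm [-62.    1.8 126.7]
278 277 [ 0.5662 -0.3556  0.022 ] tool mm [-62.   -3.7 126.7]
290 277 [ 0.5632 -0.345   0.022 ] tool mm [-62.    7.3 126.7]
145 277 [ 0.5999 -0.4732  0.022 ] tool mm [ -62.1 -126.1  126.8]
283 148 [ 0.4532 -0.3831  0.022 ] tool mm [ 54.2   0.8 126.9]
495 143 [ 0.4025 -0.22    0.022 ] tool mm [ 58.2 171.6 126.8]
471 277 [ 0.5175 -0.1852  0.022 ] tool mm [-61.9 173.5 126.6]
```

```bash
python3 -m jog '[[[-2,2,40],[0,0,0],0.5],[[-2,2,70],[0,0,0],0.5],[[-2,2,95],[0,0,0],0.5],[[-2,2,110],[0,0,0],0.5],[[-2,2,120],[0,0,0],0.5],[[-2,2,126],[0,0,0],0.5],[[-2,2,126],[0,0,0],0.5],[[-2,2,126],[0,0,0],0.5]]'
python3 - <<'E'
from bench import *
from h import *
p,d=camera("wrist"); cv2.imwrite("pics/w2.png",p[:,:,::-1])
E
```

```text
time_s: 3.15
eef_pos: [0.5077, -0.3667, 0.0242]
eef_rot: [-0.0, -0.139, 0.99, -0.001]
wrist_force: [1.4, 0.4, -0.3]
opening: 0.499
```

View pics/w2.png

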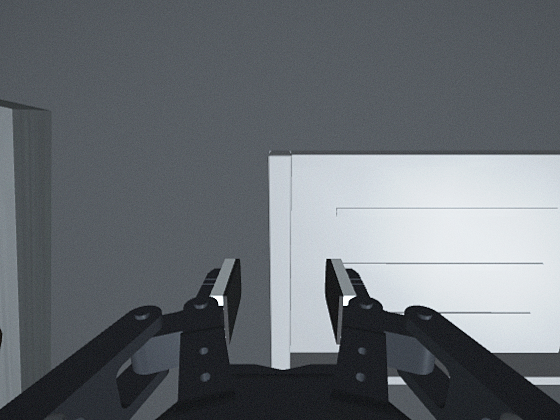

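The wall (cols 270–292) sits between the fingers, with one of them inside the tray. I'll lower slightly and close.

```bash
python3 -m jog '[[[0,0,3.5],[0,0,0],0.5],[[0,0,3.5],[0,0,0],0.3],[[0,0,3.5],[0,0,0],0],[[0,0,3.5],[0,0,0],0],[[0,0,3.5],[0,0,0],0],[[0,0,3.5],[0,0,0],0],[[0,0,3.5],[0,0,0],0]]'
python3 - <<'E'
from bench import *
from h import *
p,d=camera("wrist"); cv2.imwrite("pics/w3.png",p[:,:,::-1])
p,d=camera("top"); cv2.imwrite("pics/t3.png",p[:,:,::-1])
o=get_obs(); W=cloud(get_calibration("top"),d)
# pre-insertion: trailing-wall (pinch) 83 mm behind tray centre; lead end 30mm short of mouth
a=np.radians(68.9); dr=np.array([np.cos(a),np.sin(a)])
m=np.array([.5806,.1594])-dr*.090
for s in (.04,):
    g=m-dr*(s+.176-.005); print("pinch target",g); mv(o,[g[0],g[1],o["eef_pos"][2]],68.9)
E
```

```text
time_s: 3.78
eef_pos: [0.5081, -0.3675, 0.0217]
eef_rot: [0.0, -0.139, 0.99, -0.002]
wrist_force: [-0.6, 0.9, 5.5]
opening: 0.096
pinch target [ 0.47224096 -0.12141901]
tool axes x,y,z: [[-0.962, -0.275, -0.0], [-0.275, 0.962, -0.004], [0.001, -0.004, -1.0]] yaw y 105.93434977546467
shift [-33.  246.5  -1. ]
turn 0 [-0.004  0.002  0.646]
turn 180 [-2.000e-03 -5.000e-03 -2.495e+00]
```

View pics/w3.png

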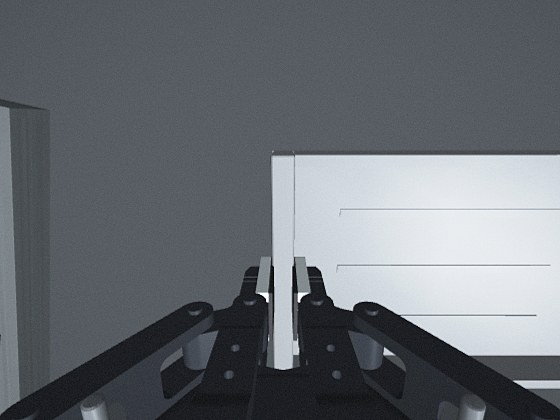

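Gripped on the end wall. Now I'll slide and rotate the tray to the pre-insertion pose.

```bash
python3 -m jog '[[[-1,5,-1],[0,0,0.03],0],[[-4,20,-1],[0,0,0.07],0],[[-7,45,-1],[0,0,0.13],0],[[-10,70,-1],[0,0,0.2],0],[[-13,95,-1],[0,0,0.27],0],[[-17,120,-1],[0,0,0.34],0],[[-20,145,-1],[0,0,0.41],0],[[-24,170,-1],[0,0,0.48],0],[[-27,195,-1],[-0.002,0,0.54],0],[[-30,220,-1],[-0.003,0.001,0.6],0],[[-32,238,-1],[-0.004,0.002,0.63],0],[[-33,246.5,-1],[-0.004,0.002,0.646],0],[[-33,246.5,-1],[-0.004,0.002,0.646],0],[[-33,246.5,-1],[-0.004,0.002,0.646],0]]'
cat > look.py <<'E'
import sys
from bench import *
from h import *
p,d=camera("top"); cv2.imwrite("pics/%s.png"%sys.argv[1],cv2.resize(p[100:330,160:460],None,fx=2.6,fy=2.6,interpolation=cv2.INTER_CUBIC)[:,:,::-1])
E
python3 look.py t4
```

```text
time_s: 5.05
eef_pos: [0.472, -0.1206, 0.0217]
eef_rot: [-0.001, 0.182, 0.983, 0.001]
wrist_force: [-0.7, 4.0, 1.7]
opening: 0.099
```

View pics/t4.png

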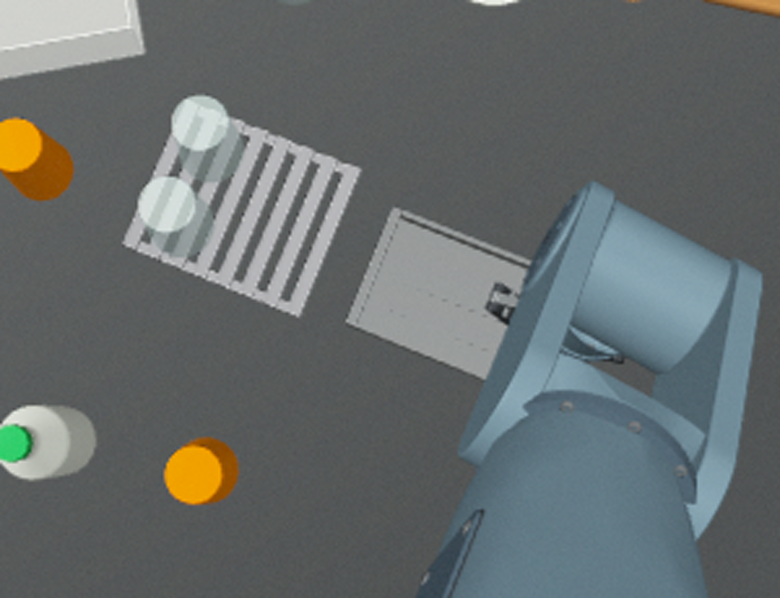

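The tray is lined up before the mouth. Its leading corners are at crop (396,207) and (346,322), and the mouth edge at (360,168)–(299,316). I'll measure these in the rack frame.

```bash
python3 - <<'E'
from bench import *
from h import *
c=get_calibration("top"); a=np.radians(68.9); x=np.array([np.cos(a),np.sin(a)]); y=np.array([-x[1],x[0]]); O=np.array([.5806,.1594])
def rf(u,v,z):
    w=ray(c,160+(u+.5)/2.6-.5,100+(v+.5)/2.6-.5,z)[:2]-O; return np.round([w@x*1000,w@y*1000],1)
for q in [(360,168,.035),(299,316,.035),(124,243,.035),(396,207,.022),(346,322,.022),(483,380,.022),(528,260,.022)]: print(q,rf(*q))
o=get_obs(); w=o["eef_pos"][:2]-O; print("tcp rack frame",w@x,w@y); mv(o,[0,0,0],68.9)
p,d=camera("top"); W=cloud(c,d); X=(W[...,:2]-O)@x; Y=(W[...,:2]-O)@y; Z=W[...,2]
m=(Z>.014)&(Z<.03)&(X>-.29)&(X<-.1)&(abs(Y)<.08)
P=np.stack([X[m],Y[m]],1)*1000
f=P[P[:,0]>-145]; print(len(f),"lead edge Y range",f[:,1].min(),f[:,1].max(), "X max near",[np.round(f[abs(f[:,1]-k)<12][:,0].max(),1) for k in (-45,-20,0,20,45)])
for lo in (-140,-160,-180,-200):
    s=P[(P[:,0]>lo-10)&(P[:,0]<lo+10)]; print(lo,s[:,1].min(),s[:,1].max())
E
```

```text
(360, 168, 0.035) [-89.5 -75.7]
(299, 316, 0.035) [-90.2  75.3]
(124, 243, 0.035) [87.4 74.4]
(396, 207, 0.022) [-134.4  -56.7]
(346, 322, 0.022) [-132.2   62.6]
(483, 380, 0.022) [-269.6   64.1]
(528, 260, 0.022) [-267.8  -56.7]
tcp rack frame -0.30064280625850104 0.0003553508723644107
tool axes x,y,z: [[-0.933, 0.359, 0.001], [0.359, 0.933, 0.001], [-0.001, 0.001, -1.0]] yaw y 68.97373416445119
shift [484.  -56.5  22.3]
turn 0 [ 0.001 -0.001  0.001]
turn 180 [ 2.00e-03  2.00e-03 -3.14e+00]
207 lead edge Y range -56.05728191174854 62.75774772450812 X max near [np.float64(-131.4), np.float64(-131.3), np.float64(-131.4), np.float64(-131.8), np.float64(-131.4)]
-140 -57.00491313188143 62.75774772450812
-160 -56.84467873744508 63.15741117809699
-180 -57.52144658782997 62.93013873545164
-200 -57.013883298238255 62.983497484680214
```

The tray is parallel and 3 mm to +y. I'll shift −3 mm and insert partway, keeping the inner finger outside the mouth.

```bash
python3 -m jog '[[[-2,4,0],[0,0,0],0],[[-3,10,0],[0,0,0],0],[[-3,20,0],[0,0,0],0],[[-3,32,0],[0,0,0],0],[[-3,45,0],[0,0,0],0],[[-3,58,0],[0,0,0],0],[[-3,71,0],[0,0,0],0],[[-3,84,0],[0,0,0],0],[[-3,97,0],[0,0,0],0],[[-3,110,0],[0,0,0],0],[[-3,123,0],[0,0,0],0],[[-3,136,0],[0,0,0],0],[[-3,148,0],[0,0,0],0],[[-3,158,0],[0,0,0],0],[[-3,163,0],[0,0,0],0],[[-3,163,0],[0,0,0],0]]'
python3 look.py t5; python3 - <<'E'
from bench import *
from h import *
p,d=camera("wrist"); cv2.imwrite("pics/w5.png",p[:,:,::-1])
E
```

```text
time_s: 6.48
eef_pos: [0.5338, 0.0314, 0.0217]
eef_rot: [-0.001, 0.182, 0.983, 0.001]
wrist_force: [0.4, 2.7, -0.5]
opening: 0.098
```

View pics/t5.png

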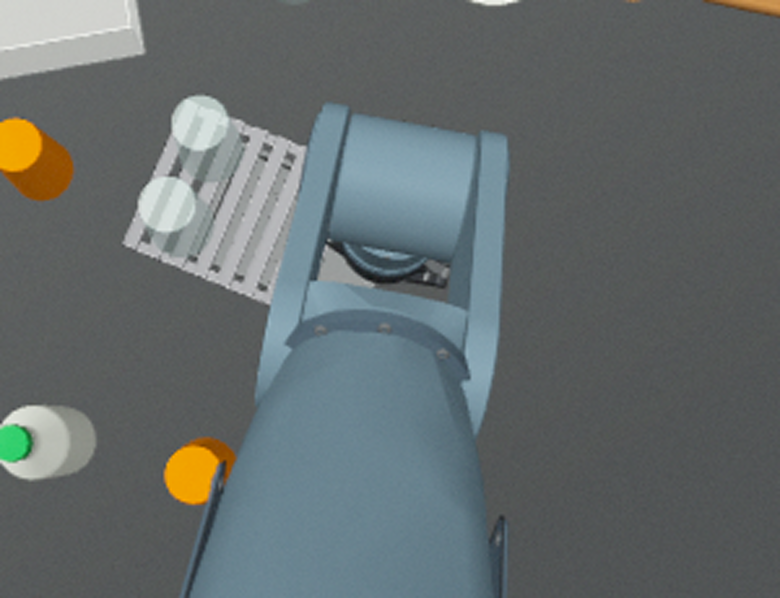

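View pics/w5.png

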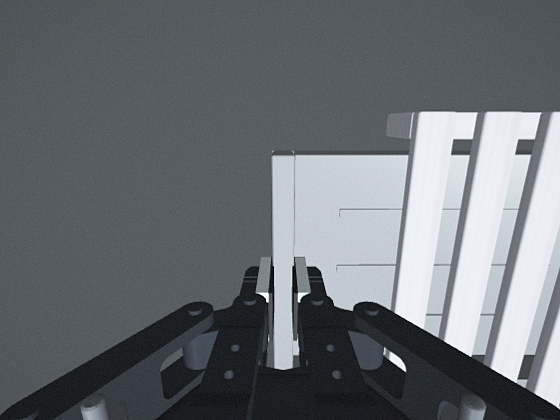

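The tray's front is under the slats, aligned with about equal gaps, and the glasses haven't moved. I'll open slightly, lift, and move behind the end wall.

```bash
python3 -m jog '[[[0,0,0],[0,0,0],0.25],[[0,0,0],[0,0,0],0.25],[[0,0,0],[0,0,0],0.25],[[0,0,-15],[0,0,0],0.25],[[0,0,-40],[0,0,0],0.25],[[0,-25,-50],[0,0,0],0],[[0,-50,-50],[0,0,0],0],[[0,-55,-40],[0,0,0],0],[[0,-55,-20],[0,0,0],0],[[0,-55,-5],[0,0,0],0],[[0,-55,0],[0,0,0],0],[[0,-55,0],[0,0,0],0],[[0,-55,0],[0,0,0],0]]'
python3 - <<'E'
from bench import *
from h import *
o=get_obs()
p,d=camera("wrist"); cv2.imwrite("pics/w6.png",p[:,:,::-1])
a=np.radians(68.9); x=np.array([np.cos(a),np.sin(a)]); y=np.array([-x[1],x[0]]); O=np.array([.5806,.1594])
w=o["eef_pos"][:2]-O; print("tcp rack",w@x,w@y)
E
```

```text
time_s: 7.67
eef_pos: [0.5135, -0.0207, 0.0214]
eef_rot: [-0.001, 0.183, 0.983, 0.001]
wrist_force: [0.2, -0.7, -0.8]
opening: -0.002
tcp rack -0.19216554045315237 -0.002281856883987602
```

View pics/w6.png

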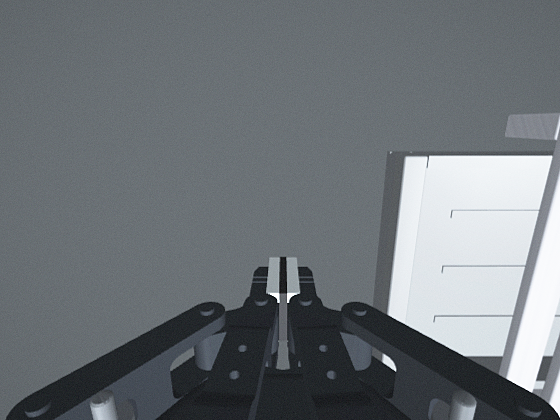

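The closed fingers are clear behind the tray's outer end. I'll turn a quarter turn so the narrow side of the gripper faces the rack for the push.

```bash
python3 -m jog '[[[2,0,0],[0,0,0.12],0],[[2,0,0],[0,0,0.24],0],[[2,0,0],[0,0,0.36],0],[[2,0,0],[0,0,0.48],0],[[2,0,0],[0,0,0.6],0],[[2,0,0],[0,0,0.72],0],[[2,0,0],[0,0,0.84],0],[[2,0,0],[0,0,0.96],0],[[2,0,0],[0,0,1.08],0],[[2,0,0],[0,0,1.2],0],[[2,0,0],[0,0,1.32],0],[[2,0,0],[0,0,1.44],0],[[2,0,0],[0,0,1.571],0],[[2,0,0],[0,0,1.571],0],[[2,0,0],[0,0,1.571],0]]'
python3 - <<'E'
from bench import *
from h import *
o=get_obs()
a=np.radians(68.9); x=np.array([np.cos(a),np.sin(a)]); y=np.array([-x[1],x[0]]); O=np.array([.5806,.1594])
t=O-x*.101; print("q",np.round(o["q"],2)); mv(o,[t[0],t[1],.0215],68.9-90)
p,d=camera("wrist"); cv2.imwrite("pics/w7.png",p[:,:,::-1])
E
```

```text
time_s: 8.97
eef_pos: [0.5129, -0.0201, 0.0228]
eef_rot: [-0.0, 0.823, 0.568, 0.001]
wrist_force: [-0.3, 0.4, -0.1]
opening: -0.001
q [-0.27  0.37  1.89  0.    0.88  0.09]
tool axes x,y,z: [[0.356, 0.935, 0.002], [0.935, -0.356, 0.0], [0.001, 0.002, -1.0]] yaw y -20.844217009183467
shift [90.8 -1.1  1.5]
turn 0 [ 0.    -0.002  0.004]
turn 180 [ 3.000e-03  1.000e-03 -3.137e+00]
```

View pics/w7.png

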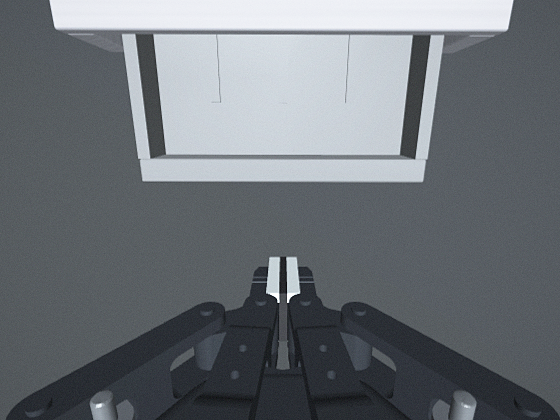

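The tray is square in the mouth and the fingers are centred on its end (col ~283). Now I'll push.

```bash
python3 -m jog '[[[15,-1,1],[0,0,0.004],0],[[27,-1,1],[0,0,0.004],0],[[35,-1,1],[0,0,0.004],0],[[42,-1,1],[0,0,0.004],0],[[49,-1,1],[0,0,0.004],0],[[56,-1,1],[0,0,0.004],0],[[63,-1,1],[0,0,0.004],0],[[69,-1,1],[0,0,0.004],0],[[74,-1,1],[0,0,0.004],0],[[78,-1,1],[0,0,0.004],0],[[81,-1,1],[0,0,0.004],0],[[82,-1,1],[0,0,0.004],0]]'
python3 - <<'E'
from bench import *
from h import *
o=get_obs()
a=np.radians(68.9); x=np.array([np.cos(a),np.sin(a)]); y=np.array([-x[1],x[0]]); O=np.array([.5806,.1594])
w=o["eef_pos"][:2]-O; print("tcp rack",w@x,w@y)
p,d=camera("wrist"); cv2.imwrite("pics/w8.png",p[:,:,::-1])
E
```

```text
time_s: 10.02
eef_pos: [0.5412, 0.0572, 0.0219]
eef_rot: [-0.0, 0.824, 0.566, 0.001]
wrist_force: [-1.2, -5.9, 4.3]
opening: 0.002
tcp rack -0.10951583233424596 -5.862176141863567e-05
```

View pics/w8.png

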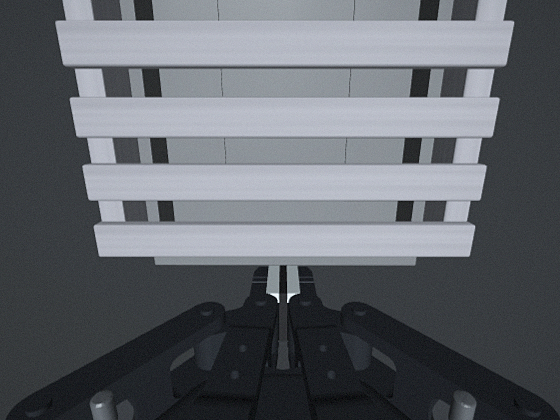

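The tray is straight, with a few mm showing outside. I'll creep on towards the stop.

```bash
python3 -m jog '[[[1,0,0],[0,0,0],0],[[2,0,0],[0,0,0],0],[[3,0,0],[0,0,0],0],[[4,0,0],[0,0,0],0],[[4,0,0],[0,0,0],0]]'; python3 -m jog '[[[1,0,0],[0,0,0],0],[[2,0,0],[0,0,0],0],[[2,0,0],[0,0,0],0]]'
```

```text
time_s: 10.48
eef_pos: [0.5427, 0.061, 0.0219]
eef_rot: [-0.0, 0.824, 0.566, 0.001]
wrist_force: [-1.9, -3.2, 3.3]
opening: 0.004
time_s: 10.73
eef_pos: [0.5434, 0.0628, 0.0219]
eef_rot: [-0.0, 0.824, 0.566, 0.001]
wrist_force: [-2.0, -4.9, 3.0]
opening: 0.0
```

```bash
python3 -m jog '[[[1,0,0],[0,0,0],0],[[1.5,0,0],[0,0,0],0],[[1.5,0,0],[0,0,0],0]]'; python3 -m jog '[[[1,0,0],[0,0,0],0],[[1.5,0,0],[0,0,0],0],[[1.5,0,0],[0,0,0],0]]'
```

```text
time_s: 10.98
eef_pos: [0.5435, 0.0629, 0.0219]
eef_rot: [-0.0, 0.824, 0.566, -0.0]
wrist_force: [-4.0, -10.7, 6.0]
opening: -0.002
time_s: 11.23
eef_pos: [0.5435, 0.0629, 0.0219]
eef_rot: [0.0, 0.824, 0.566, -0.002]
wrist_force: [-5.0, -11.0, 5.9]
opening: -0.001
```

```bash
python3 - <<'E'
from bench import *
from h import *
o=get_obs()
a=np.radians(68.9); x=np.array([np.cos(a),np.sin(a)]); y=np.array([-x[1],x[0]]); O=np.array([.5806,.1594])
w=o["eef_pos"][:2]-O; print("tcp rack",w@x,w@y, o["wrist_force"])
p,d=camera("wrist"); cv2.imwrite("pics/w9.png",cv2.resize(p[180:400,130:440],None,fx=2.5,fy=2.5)[:,:,::-1])
E
```

```text
tcp rack -0.10338126847352526 -9.690512366705971e-05 [ -4.99628908 -10.9572401    5.91171207]
```

View pics/w9.png

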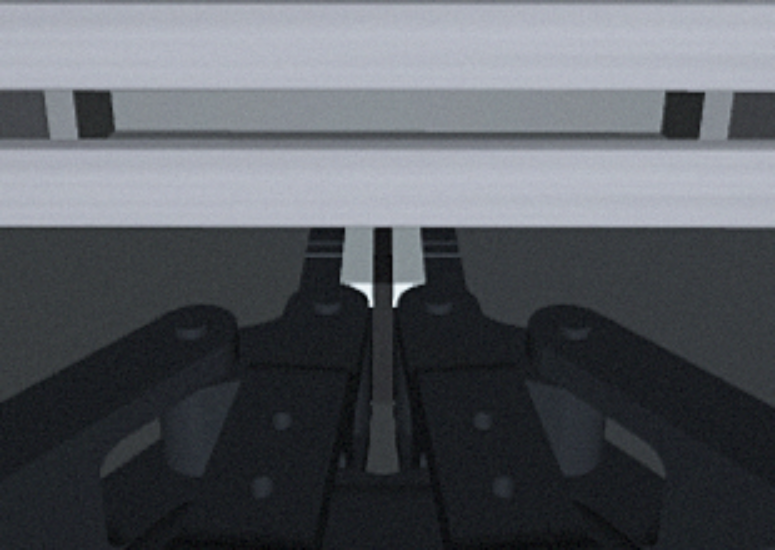

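Progress stopped dead under a rising ~12 N force, with the finger face at rack x≈−92 mm (home is −94), so the tray is against the stop. I'll back off, rise, and verify.

```bash
python3 -m jog '[[[-5,0,0],[0,0,0],0],[[-20,0,0],[0,0,0],0],[[-40,0,0],[0,0,0],0],[[-50,0,-20],[0,0,0],0],[[-60,0,-60],[0,0,0],0],[[-80,0,-100],[0,0,0],0],[[-110,0,-120],[0,0,0],0],[[-150,0,-120],[0,0,0],0],[[-190,0,-120],[0,0,0],0],[[-200,0,-120],[0,0,0],0],[[-200,0,-120],[0,0,0],0]]'
python3 - <<'E'
from bench import *
from h import *
cw=get_calibration("wrist"); p,dw=camera("wrist"); cv2.imwrite("pics/w10.png",p[:,:,::-1])
p,d=camera("top"); cv2.imwrite("pics/t10.png",cv2.resize(p[120:330,140:440],None,fx=2.6,fy=2.6,interpolation=cv2.INTER_CUBIC)[:,:,::-1])
p,ds=camera("scene"); cv2.imwrite("pics/s10.png",p[:,:,::-1])
a=np.radians(68.9); x=np.array([np.cos(a),np.sin(a)]); y=np.array([-x[1],x[0]]); O=np.array([.5806,.1594])
for n,c,D in (("top",get_calibration("top"),d),("wrist",cw,dw)):
    W=cloud(c,D); X=(W[...,:2]-O)@x; Y=(W[...,:2]-O)@y; Z=W[...,2]
    for lo,hi in ((.012,.0245),(.030,.042)):
        m=(Z>lo)&(Z<hi)&(X>-.13)&(X<-.075)&(abs(Y)<.09)&(D>0)
        if m.sum(): print(n,lo,m.sum(),np.round([X[m].min()*1000,np.median(X[m])*1000,X[m].max()*1000,Y[m].min()*1000,Y[m].max()*1000],1))
E
```

```text
time_s: 12.2
eef_pos: [0.4714, -0.1254, 0.1425]
eef_rot: [0.0, 0.825, 0.565, -0.001]
wrist_force: [-0.0, 0.5, -0.7]
opening: -0.0
top 0.012 106 [-94.4 -92.1 -77.7 -68.8  76. ]
top 0.03 358 [-90.3 -83.2 -75.6 -75.8  75.7]
```

View pics/t10.png

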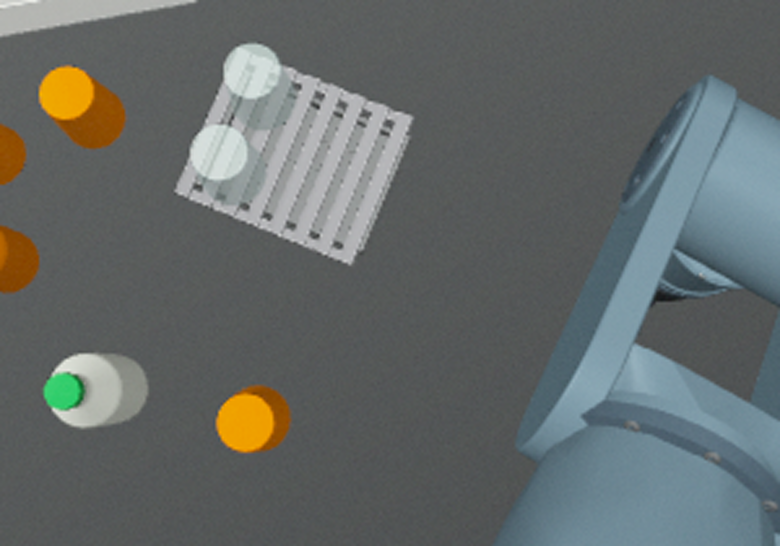

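View pics/w10.png

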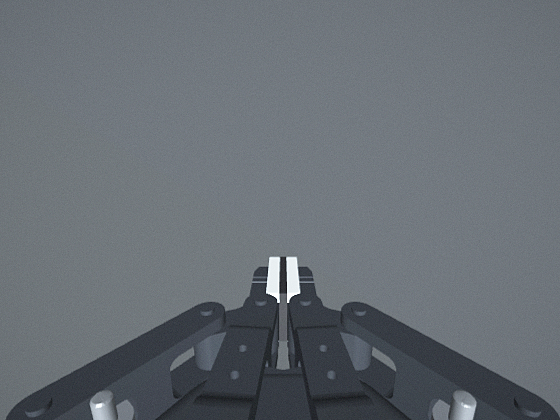

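View pics/s10.png

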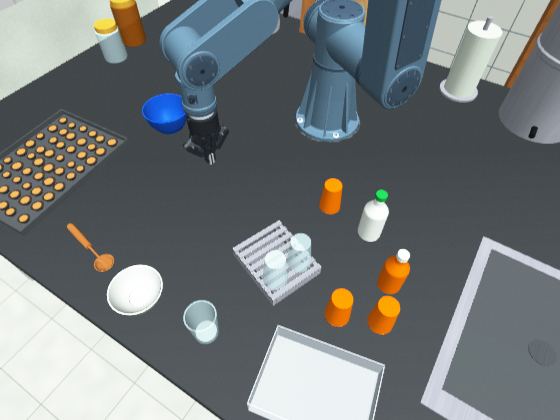

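The top view depth puts the tray's outer edge at rack x≈−94.4 mm, which matches home (−94). A thin strip of tray shows at the mouth (crop 412,120 to 355,262). Both glasses stand where they were, the bottles are upright, and the arm is clear.

```bash
python3 -c "
from bench import *
print(hand_in())"
```

```text
the job is handed in; nothing more can be done
None
```

I slid the drip tray in under the rack until it met the stop at the back, then handed the job in at about 12.4 s of the 72 s allowed. `hand_in()` gave no verdict.

- **How:** I pinched the tray's outer end wall from above, slid and turned it on the counter to line up with the mouth, and fed it partway in. Then I let go and pushed it home from outside with the closed fingers.
- **Tray home:** At the end the fingers stopped moving while the force rose to about 12 N. The top camera's depth puts the tray's outer end at −94.4 mm in the rack frame, against −94 mm when home. The finger position under load suggested about −92 mm; that difference is within the roughly 2 mm calibration error.
- **Alignment:** In the last close view during the push the tray looked square in the tunnel, with similar gaps on both sides. I did not measure its angle, sideways offset or flatness after releasing it.
- **Bystanders:** In the final top and scene pictures both glasses stand where they were and both bottles are upright. The arm is clear of everything, with wrist force near zero.
- **Failed check:** The final wrist picture did not show the rack from the retreat pose, so it added no evidence.

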